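Roll the blank onto the reading line

ROBOT

A 6-joint arm with a two-finger parallel gripper is mounted at the origin on the work surface. World frame = base frame: x ahead of the robot, y to its left, z up, the work surface at z = 0. Lengths are in mm, angles in rad, forces in N, time in s.
With the tool pointing down it reaches from about 350 to 725 mm from the base axis. Payload 4.3 kg.
Tool frame: the origin (TCP) lies at the very end of the fingers, on their centre line; the grasp point (between the pads) lies ctrl.hold_point_z behind it (ctrl.hold_point_z is the distance from the TCP to the grasp point, in mm); z points along the fingers, y is the direction in which the jaws open and shut (so a half turn about z gives the same grasp; the last joint's range is limited). The gripper opens to 85 mm and grips with 20 to 120 N. Pads are 22 mm wide; open, the fingers measure 114 mm over their backs; the gripper's body (76 mm by 85 mm) begins 54 mm behind the grasp point. The pads swing forward as they close: fully open they stand 13 mm farther back than shut.
Start: joints at [1.029, 0.377, 0.081, 1.274, 0, 1.46], TCP at [240.653, 522.258, 231.329] pointing down, gripper open.
Joint ranges: [-2.72, 2.72], [-0.84, 1.66], [-1.02, 1.22], [-1.77, 2.12], [-1.37, 1.28], [-3.14, 3.14]. Speed limits (rad/s): [2.57, 2.57, 3.14, 3.14, 3.14, 3.14].

INTERFACE

Orientations are given as a unit quaternion [w, x, y, z].
In Python, from cell import ctrl gives the robot as it stands.
- The arm moves only by the tool servo_tool, never from a script. Its argument "steps" is a list of rows, each an object of numbers: "x", "y", "z": the shift along the tool's x, y, z in cm; "yaw": the turn about the tool's z in rad. A call has 1 to 10 rows; each row is the pose to reach, as a shift and turn from the pose commanded when the call began, along the tool's axes at that moment; what a row does not reach only later rows make up. A row lasts 1/12 s, in which the tool goes at most 41.7 mm and 7.16 degrees, less where a joint would pass 70% of its speed; a pose out of reach is approached as far as the arm can. A call with a gripper value outside its range is refused whole. "hand" is the gripper's target within -1 to 1 (fully open at 1, half-way at 0, shut at -1), set as the call begins (left out, the last holds). The fingers move at their own pace and stop on an object; the grip force is fixed at half the most. Time passes only in rows, so rows that repeat a pose let the fingers close. It gives the time, the measured TCP pose, the force and the opening at its end, in the units of the state.
- ctrl.state(): the state, without advancing time (a new reading comes with each control period).
- ctrl.get_image(name): name is "side" or "top"; returns (picture, depth): 400x640x3 uint8, blue, green, red; 400x640 float32, mm along the optical axis (not along the pixel's ray), 0 where there is no reading.
- ctrl.get_calibration(name): a dict with "camera_matrix" (3x3 intrinsics, pixels), "world_to_cam" (4x4, takes a point from world to camera coordinates). Camera axes: x right, y up, looking along -z (the intrinsics and any distortion apply to the point x, -y, -z); pixel columns grow to the right and rows downward; lengths in mm; the calibration is good to about 2 mm. A picture is of the moment at which its call begins. get_calibration takes no time and is no camera call.
- ctrl.job_done(): hands the job in, once; it reports no verdict.
The state is a dict: "time": time; "q": joint angles; "qd": joint speeds; "joint_efforts": joint torques, N m; "tool_pos": TCP position; "tool_rot": TCP orientation; "contact_force": force on the tool from outside, world axes, zero at the start; "ft_torque": the same for the moment, N m; "opening": finger opening in mm.
Only numpy, scipy, OpenCV 4.12 (cv2) and the standard library are available. Lean on these libraries where they do the work, as an engineer would, in place of code of your own. Each camera call takes 0.05 s, during which the arm holds its last target.

TASK

In the dental lab, a ceramic milling blank lies on the reading station's board, off to one side of the white line. Roll it onto the line by pushing sideways on its top with the fingertips (do not grasp it, lift it or shove it from low on its side) so that it lies at rest centred over the line and along it, and then press the button on the small grey box all the way down and let it come back up, so that the reader records it. Leave the other things where they are.

Things in the scene. Friction and masses are not known exactly. Their poses are not given: they have to be found in the camera images.
- line_mid (a point): Middle of the white line (4 mm wide, flush, x = -93 to +93 mm) on top of the reading station's fixed grey plastic board. Axes: x along the line, away from the robot; y across it; z up. The board is 12 mm thick (this point is 12 mm above the table); its top spans x = -95 to +155 mm, y = -170 to +170 mm.
- blank_center (a point): Centre of the off-white ceramic cylinder, 36 mm diameter, 80 mm long, 0.15-0.31 kg, on the board, 43 to 72 mm to either side of the line. x: its axis, at first within 6 degrees of the line's; y, z turn as it rolls (z up at first). A fingertip pressing on its top goes twice as far as the blank, so runs off it after rolling it about its own width: use several strokes. It stops when let go.
- disc: Round steel mounting plate, 28 mm in diameter and 10 mm high, lying loose on the board on the other side of the line, 43 to 72 mm from it: leave alone. Origin: centre of its underside, z up.
- read_button_top (a point): Centre of the top of the push button on the fixed grey button box (80 x 80 x 35 mm), which stands to the left or the right of the board. The button is a white plastic round, 32 mm in diameter, pressed straight down; z up.
- read_button (a joint): Travel of the push button in m: 0 up, 0.006 fully down; sprung, 5 N when fully down.
- bur_block: White plastic block of burs, 70 x 70 x 30 mm, burs standing up to 22 mm above it; loose, on the other side of the board from the button box. Leave alone. Origin: centre of its underside.
- tooth_model: Round plaster tooth model, 72 mm in diameter, 27 mm high, loose on the table, far left. Leave alone. Origin: centre of its underside.
- spatula: Spatula, 160 mm long, lying loose on the table, far right. Leave alone. Its x axis runs along its length.
- board: The reading station as a whole, same axes as the line; origin under the line's middle, on the table. A white optical reader, 90 mm wide in y and 55 mm high above the board's top, occupies x = +100 to +150 mm, at the far end of the line.
Mind the look-alikes: they are no part of the job. Leave any turquoise or yellow look-alike of the part that bears blank_center alone.

How it is judged:
By the outcome, as a careful person would: the job done as asked, in the order asked, and still so for the second after the job is handed in, with the robot touching nothing.
It also fails if it takes over 54 s, if anything falls off the work surface, if the arm or the gripper's body presses on something with over 40 N, if the wrist force passes 120 N, or if a joint passes its speed limit or range.

## Working session

There is one attempt and no reset: what is moved stays moved. The work goes in short steps, Python scripts to look and compute and a tool call to move; the robot and the scene stay as the last step left them, time stands still between calls to the robot, and variables do not carry over. Pictures are saved under pics/ and viewed, and the job is handed in when it is done.

Besides the shell and the picture viewer there is one more tool, called after ">>>" as name(argument=value, ...), one argument or row to a line, values as JSON. servo_tool: Moves the arm, as the interface text tells. Its arguments: {"type":"object","properties":{"steps":{"type":"array","items":{"type":"object","properties":{"x":{"type":"number"},"y":{"type":"number"},"z":{"type":"number"},"yaw":{"type":"number"}}}},"hand":{"type":"number"}},"required":["steps"]}

```bash
ls; mkdir -p pics
cat > h.py <<'E'
import numpy as np, cv2
from cell import ctrl
def grab(n,tag):
    im,d=ctrl.get_image(n); cv2.imwrite(f'pics/{n}_{tag}.png',im); np.save(f'pics/{n}_{tag}.npy',d); return im,d
def ray(n,u,v):
    c=ctrl.get_calibration(n); K=np.array(c['camera_matrix']); T=np.array(c['world_to_cam'])
    dist=np.array(c.get('dist',c.get('distortion',np.zeros(5))),float)
    p=cv2.undistortPoints(np.array([[[u,v]]],float),K,dist)[0,0]
    R=T[:3,:3];o=-R.T@T[:3,3]; return o,R.T@np.array([p[0],-p[1],-1.])
def onz(n,u,v,z):
    o,d=ray(n,u,v); return o+d*(z-o[2])/d[2]
def pt(n,u,v,dep):
    o,d=ray(n,u,v); return o+d*dep
E
python3 - <<'E'
from h import *
for n in('side','top'):
    print(ctrl.get_calibration(n)); grab(n,'0')
print(ctrl.state(), ctrl.hold_point_z)
E
```

```text
pics
{'camera_matrix': array([[395.76063687,   0.        , 314.12797132],
       [  0.        , 395.76063687, 199.87470922],
       [  0.        ,   0.        ,   1.        ]]), 'world_to_cam': array([[-9.93057964e-01, -1.17402658e-01,  7.24547352e-03,
         5.35613698e+02],
       [ 9.14272123e-02, -7.31653591e-01,  6.75517645e-01,
        -1.00372908e+02],
       [-7.40063901e-02,  6.71490610e-01,  7.37308222e-01,
        -9.94994567e+02],
       [ 0.00000000e+00,  0.00000000e+00,  0.00000000e+00,
         1.00000000e+00]])}
{'camera_matrix': array([[446.4238236 ,   0.        , 313.60938338],
       [  0.        , 446.4238236 , 199.22093865],
       [  0.        ,   0.        ,   1.        ]]), 'world_to_cam': array([[-1.79309002e-02, -9.99791090e-01,  9.81120479e-03,
        -2.53374074e+00],
       [ 9.84273589e-01, -1.59261396e-02,  1.75931405e-01,
        -5.52240280e+02],
       [-1.75738396e-01,  1.28115182e-02,  9.84353535e-01,
        -9.52980164e+02],
       [ 0.00000000e+00,  0.00000000e+00,  0.00000000e+00,
         1.00000000e+00]])}
{'time': 0.1, 'q': array([1.02870164e+00, 3.78020431e-01, 7.97668628e-02, 1.27441053e+00,
       1.29731076e-05, 1.46046152e+00]), 'qd': array([-0.00182996, -0.00156408,  0.00168312, -0.00116077,  0.00089435,
        0.00016504]), 'joint_efforts': array([ 2.59401982e-03, -4.64695323e+01,  2.70581263e+01,  1.20180313e-02,
       -2.12083177e-05,  3.43730314e-06]), 'tool_pos': array([240.32250005, 521.71937352, 230.43979784]), 'tool_rot': array([-3.05416449e-04,  2.14206939e-01,  9.76787856e-01, -8.82553666e-04]), 'contact_force': array([ 0.11099224, -0.05120568,  0.41711008]), 'ft_torque': array([-0.05773921, -0.01914183,  0.02774606]), 'opening': 85.45242780133383} 18.700000000000003
```

View pics/top_0.png

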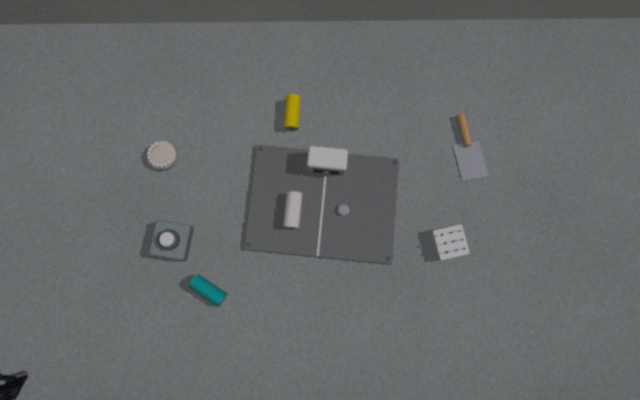

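View pics/side_0.png

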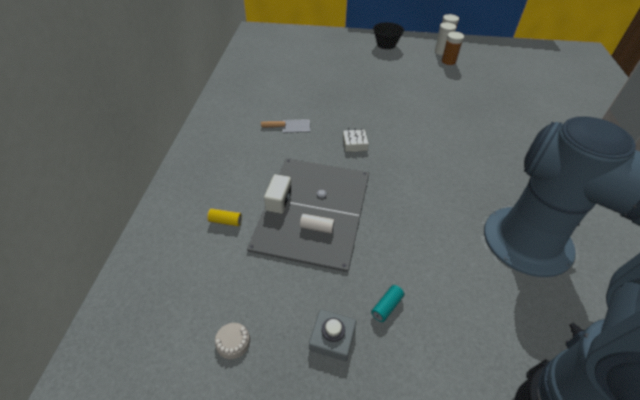

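The candidates for the blank are off-white (293,210), yellow (292,112) and turquoise (208,290). The off-white one lies on the board beside the line, so it fits the description. The button is at (167,240) and the disc at (343,210). Next I'll measure these and check an enlarged crop.

```bash
cat >> h.py <<'E'
def meas(n,im):
    hsv=cv2.cvtColor(im,cv2.COLOR_BGR2HSV); g=im.max(2)
    return hsv,g
def blob(mask,u,v):
    k,l,s,c=cv2.connectedComponentsWithStats(mask.astype(np.uint8)); i=l[v,u]; return (l==i), s[i]
def cyl(n,mask,z=30):
    ys,xs=np.nonzero(mask)
    P=np.array([onz(n,x,y,z)[:2] for x,y in zip(xs,ys)])
    (c,sz,a)=cv2.minAreaRect(P.astype(np.float32))
    m=P.mean(0); w,V=np.linalg.eigh(np.cov(P.T)); d=V[:,1]*np.sign(V[0,1])
    return m,c,sz,np.degrees(np.arctan2(d[1],d[0])),len(xs)
E
python3 - <<'E'
from h import *
im=cv2.imread('pics/top_0.png')
c=cv2.resize(im[130:280,230:410],None,fx=4,fy=4,interpolation=cv2.INTER_CUBIC); cv2.imwrite('pics/crop0.png',c)
g=im.max(2)
print(g[210,280:350]); print(g[240,300:340]);print(g[195,280:350])
s=cv2.imread('pics/side_0.png'); print(s.max(2)[210:240,317]);
E
```

```text
[ 63  65  62  66  79 101 118 136 148 159 163 162 168 170 167 166 168 163
 163 154 130 103  95  95  92  91  91  89  91  88  91  91  90  90  92  89
  90  87  89  93 109 142 147 118  94  89  89  94  90  95  94  95  87  88
  79  65  67  80 101 114 130 136 133 135 135 132 135 136 129 109]
[ 91  91  92  90  90  92  94  93  89  90  89  91  90  91  94  92  92 106
 141 151 124  96  92  90  92  93  93  91  92  92  93  90  90  92  96  91
  93  93  94  89]
[ 64  66  63  64  66  72  85 109 124 136 147 158 164 163 166 168 169 165
 167 164 162 144 116  95  90  91  92  93  90  90  90  89  89  89  88  87
  89  88  90  90  93  96 120 149 134 103  87  91  90  89  89  90  90  90
  91  92  88  87  90  92  92  89  93  91  90  94  87  89  91  90]
[103 101 102 102 103 116 155 180 190 190 185 180 173 165 156 144 137 129
 120 106  86  68  65  63  62  63  62  61  64  61]
```

View pics/crop0.png

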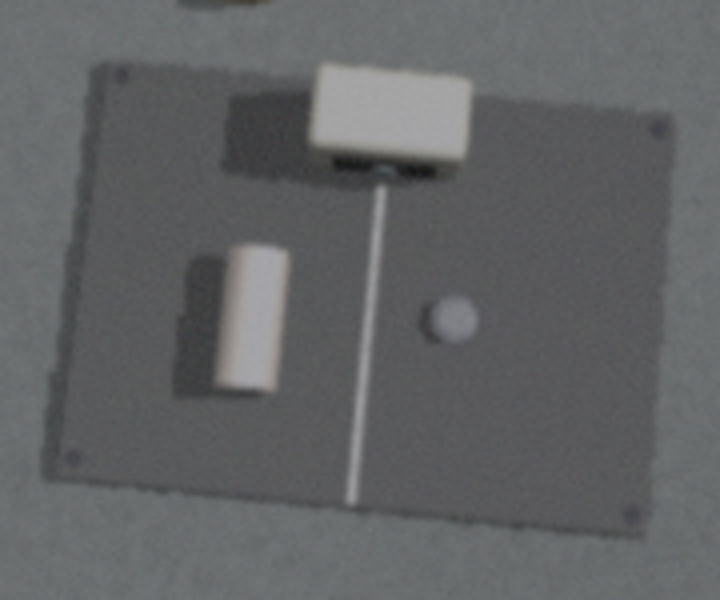

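The crop confirms it: an off-white cylinder on the board, left of the line, with the disc on the right.

```bash
cat >> h.py <<'E'
def line_top(im,rows=list(range(182,252))):
    g=im.max(2).astype(float); P=[]
    for r in rows:
        c0=round(326-(r-182)*0.1)
        seg=g[r,c0-6:c0+7]-95; seg[seg<10]=0
        if seg.sum()<40: continue
        u=(np.arange(c0-6,c0+7)*seg).sum()/seg.sum(); P.append(onz('top',u,r,12)[:2])
    return np.array(P)
def fitline(P):
    vx,vy,x,y=cv2.fitLine(P.astype(np.float32),cv2.DIST_HUBER,0,.01,.01).ravel()
    if vx<0: vx,vy=-vx,-vy
    return np.array([x,y]),np.array([vx,vy])
def edge(a,lo_i,th,step):
    i=lo_i
    while a[i]>th: i+=step
    return i-step*(th-a[i])/(a[i-step]-a[i])
def blank_top(im,uc,v0,v1,lt=95,rt=126,slope=-0.1,vm=None):
    g=im.max(2).astype(float); P=[];W=[]
    vm=(v0+v1)/2
    for r in range(v0,v1+1):
        c=round(uc+(r-vm)*slope)
        l=edge(g[r],c,lt,-1); q=edge(g[r],c,rt,1)
        P.append(onz('top',(l+q)/2,r,30)[:2]); a=onz('top',l,r,30);b=onz('top',q,r,30); W.append(np.linalg.norm(a-b))
    return np.array(P),np.mean(W)
E
python3 - <<'E'
from h import *
im=cv2.imread('pics/top_0.png'); d=np.load('pics/top_0.npy')
L=line_top(im); p,v=fitline(L); print('line',p,v,np.degrees(np.arctan2(v[1],v[0])),'resid',np.abs((L-p)@[-v[1],v[0]]).max())
s=(L-p)@v; print('ends',s.min(),s.max(), p+v*s.min(),p+v*s.max())
g=im.max(2); print(g[245:262,319],g[245:262,318]); print('near end',onz('top',318,255,12))
n=np.array([-v[1],v[0]])
B,w=blank_top(im,293,196,224); bp,bv=fitline(B); print('blank',bp,bv,np.degrees(np.arctan2(bv[1],bv[0])),'w',w,'off',(bp-p)@n)
print('ends col',g[185:235,294], g[185:235,292])
m,st=blob(g>110,293,210); print(st,cyl('top',m))
# depth checks
for u,vv in [(293,210),(300,180),(167,240),(343,210),(152,228)]:
    print((u,vv),d[vv,u],pt('top',u,vv,d[vv,u]))
# button
m,st=blob(g>130,167,240); ys,xs=np.nonzero(m); print(st,xs.mean(),ys.mean(), onz('top',xs.mean(),ys.mean(),45))
# side
si=cv2.imread('pics/side_0.png'); sd=np.load('pics/side_0.npy'); sg=si.max(2)
m,st=blob(sg>140,333,328); ys,xs=np.nonzero(m); print('side but',st,xs.mean(),ys.mean(),onz('side',xs.mean(),ys.mean(),45), pt('side',xs.mean(),ys.mean(),sd[328,333]))
m,st=blob(sg>115,317,224); print('side blank',st,cyl('side',m))
E
```

```text
line [518.22797  -28.938503] [ 0.9931146  -0.11714708] -6.727481 resid 0.30641794150107754
ends -80.20142122818132 81.66281822861336 [438.5787647  -19.54314091] [599.3285026  -38.50506401]
[136 133 130 127 123 124 121 119 117 115 106  87  75  92 107 109 109] [148 145 149 149 153 154 151 148 146 144 130 100  82 104 109 112 110]
near end [429.50439607 -20.12296981  12.        ]
blank [531.42255   36.399647] [ 0.99347687 -0.11403389] -6.5479035 w 34.9534161559953 off 66.433975
ends col [ 88  89  92  87  96 103 134 160 167 166 166 166 167 167 166 168 167 168
 169 167 168 168 169 166 167 167 167 166 168 168 168 168 168 168 167 168
 168 168 168 168 166 146 105  74  78  88  92  88  93  89] [ 91  90  91  91  93 104 132 154 162 161 164 164 164 162 164 164 165 165
 164 165 166 165 165 167 167 168 166 167 168 166 167 165 167 167 168 166
 167 167 168 167 165 145  98  68  73  87  90  91  90  91]
[284 191  19  37 546] (array([534.17086142,  34.71216971]), (534.6620483398438, 34.76611328125), (34.84709548950195, 83.2120590209961), np.float64(-6.375234597548209), 546)
(293, 210) 997.0285 [528.38138918  34.50951962  49.13523188]
(300, 180) 1049.3566 [605.49063357  18.70076683   9.94760921]
(167, 240) 976.8142 [465.62587437 310.51452542  54.87473251]
(343, 210) 1022.8509 [530.27289103 -79.15610523  24.71946242]
(152, 228) 1040.554 [499.62935844 365.22917285  -4.51958465]
[160 232  14  14 154] 166.34415584415584 238.65584415584416 [469.52629751 315.19654085  45.        ]
side but [326 319  15  15 181] 333.09944751381215 326.1436464088398 [465.24954514 307.03008913  45.        ] [465.2927814  313.96097631  59.87909751]
side blank [300 213  34  18 434] (array([530.68599423,  30.68867405]), (531.59326171875, 30.784502029418945), (42.57221984863281, 84.50141143798828), np.float64(-8.240376284540826), 434)
```

```bash
cat >> h.py <<'E'
from scipy.spatial.transform import Rotation as Ro
def plan(x,y,z,ydeg=None):
    s=ctrl.state(); w,a,b,c=s['tool_rot']; R=Ro.from_quat([a,b,c,w]).as_matrix()
    d=R.T@(np.array([x,y,z])-s['tool_pos'])/10
    cur=np.degrees(np.arctan2(R[1,1],R[0,1]))
    o={'xyz_cm':d.round(2)}
    if ydeg is not None: o['yaw']=round(np.radians((cur-ydeg+90)%180-90),3)
    print('at',s['tool_pos'].round(1),'yang',round(cur,2),'F',s['contact_force'].round(1),'op',round(s['opening'],1),'t',round(s['time'],2),o)
E
python3 - <<'E'
from h import *
o1,d1=ray('top',166.34,238.66);o2,d2=ray('side',333.1,326.14)
t=np.linalg.lstsq(np.c_[d1,-d2],o2-o1,rcond=None)[0]; print(o1+d1*t[0],o2+d2*t[1])
plan(533,42,120,-6.73)
E
```

```text
[468.47331671 311.69519888  56.05835852] [465.28073136 312.09184179  55.88287177]
at [240.3 521.7 230.4] yang 65.26 F [ 0.1 -0.1  0.4] op 85.5 t 0.1 {'xyz_cm': array([-46.66, -31.3 ,  11.09]), 'yaw': np.float64(1.256)}
```

>>> servo_tool(
  steps=[
    {"x":-46.66,"y":-31.3,"z":11.1,"yaw":1.256},
    {"x":-46.66,"y":-31.3,"z":11.1,"yaw":1.256},
    {"x":-46.66,"y":-31.3,"z":11.1,"yaw":1.256},
    {"x":-46.66,"y":-31.3,"z":11.1,"yaw":1.256},
    {"x":-46.66,"y":-31.3,"z":11.1,"yaw":1.256},
    {"x":-46.66,"y":-31.3,"z":11.1,"yaw":1.256},
    {"x":-46.66,"y":-31.3,"z":11.1,"yaw":1.256},
    {"x":-46.66,"y":-31.3,"z":11.1,"yaw":1.256},
    {"x":-46.66,"y":-31.3,"z":11.1,"yaw":1.256},
    {"x":-46.66,"y":-31.3,"z":11.1,"yaw":1.256},
  ],
  hand=-0.2,
)

```text
time: 0.93
tool_pos: [454.0, 171.4, 150.0]
tool_rot: [-0.0, 0.747, 0.665, -0.0]
contact_force: [0.1, -0.0, 0.6]
opening: 34.1
```

```bash
python3 -c "
from h import *
plan(533,42,90,-6.73)"
```

```text
at [454.  171.4 150. ] yang -6.71 F [ 0.1 -0.   0.6] op 34.1 t 0.93 {'xyz_cm': array([-11.93,   9.36,   5.99]), 'yaw': np.float64(0.0)}
```

>>> servo_tool(
  steps=[
    {"x":-11.93,"y":9.36,"z":6.0},
    {"x":-11.93,"y":9.36,"z":6.0},
    {"x":-11.93,"y":9.36,"z":6.0},
    {"x":-11.93,"y":9.36,"z":6.0},
    {"x":-11.93,"y":9.36,"z":6.0},
    {"x":-11.93,"y":9.36,"z":6.0},
  ],
)

```text
invalid input
```

```bash
python3 -c "
from h import *
plan(533,42,52,-6.73)
im,d=grab('top','1'); grab('side','1')
cv2.imwrite('pics/crop1.png',cv2.resize(im[130:280,230:410],None,fx=4,fy=4))"
```

```text
at [454.  171.4 150. ] yang -6.71 F [ 0.1 -0.   0.6] op 34.1 t 0.93 {'xyz_cm': array([-11.93,   9.37,   9.79]), 'yaw': np.float64(0.0)}
```

View pics/side_1.png

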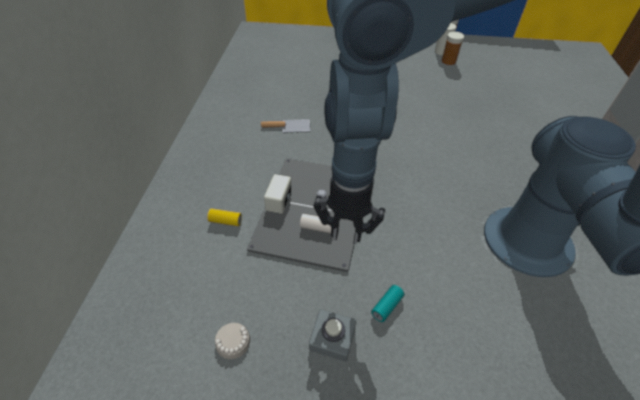

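The move was refused, probably because each row needs all four fields. I'll resend it with yaw included.

>>> servo_tool(
  steps=[
    {"x":-11.93,"y":9.36,"z":6.0,"yaw":0},
    {"x":-11.93,"y":9.36,"z":6.0,"yaw":0},
    {"x":-11.93,"y":9.36,"z":6.0,"yaw":0},
    {"x":-11.93,"y":9.36,"z":6.0,"yaw":0},
    {"x":-11.93,"y":9.36,"z":6.0,"yaw":0},
    {"x":-11.93,"y":9.36,"z":6.0,"yaw":0},
  ],
)

```text
time: 1.53
tool_pos: [533.0, 43.8, 89.3]
tool_rot: [-0.001, 0.746, 0.666, -0.001]
contact_force: [-0.1, -0.1, 0.0]
opening: 34.1
```

```bash
python3 -c "
from h import *
plan(533,42,52,-6.73)
im,d=grab('side','2')
cv2.imwrite('pics/crop2.png',cv2.resize(im[130:280,230:410],None,fx=4,fy=4))"
```

```text
at [533.   43.8  89.3] yang -6.46 F [-0.1 -0.1  0. ] op 34.1 t 1.53 {'xyz_cm': array([-0.18,  0.03,  3.73]), 'yaw': np.float64(0.005)}
```

View pics/crop2.png

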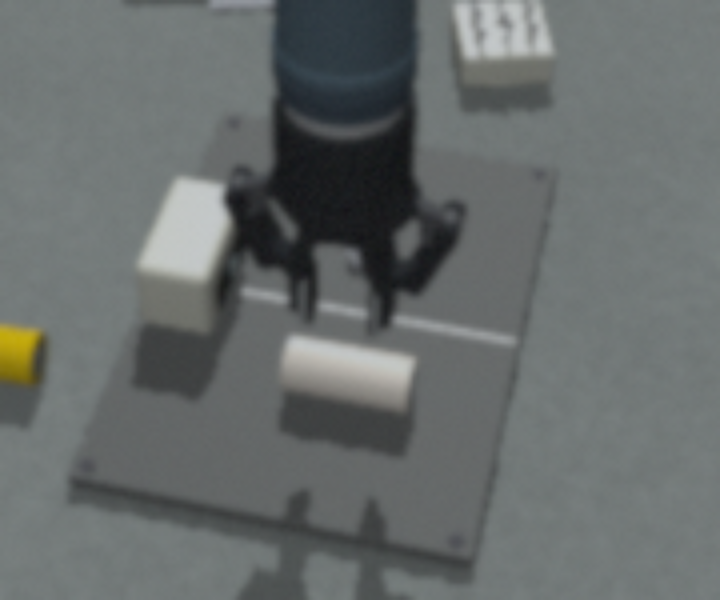

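>>> servo_tool(
  steps=[
    {"x":0,"y":0,"z":2.0,"yaw":0},
    {"x":0,"y":0,"z":3.4,"yaw":0},
    {"x":0,"y":0,"z":3.4,"yaw":0},
    {"x":0,"y":0,"z":3.4,"yaw":0},
  ],
)

```text
time: 1.92
tool_pos: [532.0, 46.0, 56.6]
tool_rot: [-0.001, 0.744, 0.668, -0.001]
contact_force: [-0.6, 0.4, 0.5]
opening: 34.4
```

>>> servo_tool(
  steps=[
    {"x":0,"y":0,"z":0.2,"yaw":0},
    {"x":0,"y":0,"z":0.4,"yaw":0},
    {"x":0,"y":0,"z":0.4,"yaw":0},
  ],
)

```text
time: 2.17
tool_pos: [533.9, 44.8, 53.2]
tool_rot: [0.0, 0.745, 0.667, 0.001]
contact_force: [0.2, -0.4, -0.3]
opening: 34.2
```

>>> servo_tool(
  steps=[
    {"x":0,"y":0,"z":0.2,"yaw":0},
    {"x":0,"y":0,"z":0.3,"yaw":0},
    {"x":0,"y":0,"z":0.3,"yaw":0},
  ],
)

```text
time: 2.42
tool_pos: [533.4, 44.4, 49.5]
tool_rot: [-0.0, 0.745, 0.667, 0.0]
contact_force: [-0.0, 0.2, 0.2]
opening: 33.9
```

>>> servo_tool(
  steps=[
    {"x":-0.3,"y":0,"z":0.1,"yaw":0},
    {"x":-0.3,"y":0,"z":0.2,"yaw":0},
    {"x":-0.3,"y":0,"z":0.2,"yaw":0},
  ],
)

```text
time: 2.67
tool_pos: [533.0, 41.2, 47.3]
tool_rot: [-0.0, 0.745, 0.667, -0.0]
contact_force: [0.1, -0.5, 0.4]
opening: 33.9
```

>>> servo_tool(
  steps=[
    {"x":0,"y":0,"z":0.1,"yaw":0},
    {"x":0,"y":0,"z":0.15,"yaw":0},
    {"x":0,"y":0,"z":0.15,"yaw":0},
  ],
)

```text
time: 2.92
tool_pos: [533.2, 41.4, 47.0]
tool_rot: [0.0, 0.745, 0.667, 0.0]
contact_force: [-2.8, -0.2, 8.2]
opening: 34.0
```

>>> servo_tool(
  steps=[
    {"x":-0.25,"y":0,"z":0.03,"yaw":0},
    {"x":-0.55,"y":0,"z":0.03,"yaw":0},
    {"x":-0.85,"y":0,"z":0.03,"yaw":0},
    {"x":-1.15,"y":0,"z":0.03,"yaw":0},
    {"x":-1.4,"y":0,"z":0.03,"yaw":0},
    {"x":-1.4,"y":0,"z":0.03,"yaw":0},
  ],
)

```text
time: 3.42
tool_pos: [531.6, 27.3, 47.0]
tool_rot: [0.0, 0.745, 0.667, 0.0]
contact_force: [-3.5, -0.4, 10.6]
opening: 33.8
```

```bash
python3 -c "
from h import *
plan(533,42,52,-6.73)
im,d=grab('side','3')
cv2.imwrite('pics/crop3.png',cv2.resize(im[130:280,230:410],None,fx=4,fy=4))"
```

```text
at [531.6  27.3  47. ] yang -6.38 F [-3.5 -0.4 10.6] op 33.8 t 3.42 {'xyz_cm': array([ 1.48, -0.03, -0.5 ]), 'yaw': np.float64(0.006)}
```

View pics/crop3.png

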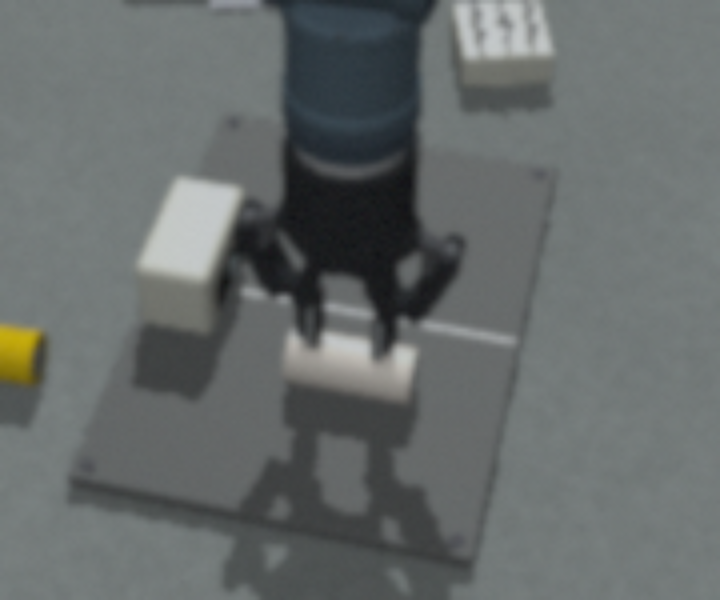

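The blank rolled about 7 mm. I'll carry on with the stroke.

>>> servo_tool(
  steps=[
    {"x":-0.25,"y":0,"z":0,"yaw":0},
    {"x":-0.55,"y":0,"z":0,"yaw":0},
    {"x":-0.85,"y":0,"z":0,"yaw":0},
    {"x":-1.15,"y":0,"z":0,"yaw":0},
    {"x":-1.4,"y":0,"z":0,"yaw":0},
    {"x":-1.4,"y":0,"z":0,"yaw":0},
  ],
)

```text
time: 3.97
tool_pos: [530.1, 13.3, 46.9]
tool_rot: [0.0, 0.745, 0.667, 0.0]
contact_force: [-3.9, -0.5, 8.9]
opening: 34.4
```

>>> servo_tool(
  steps=[
    {"x":0,"y":0,"z":-0.6,"yaw":0},
    {"x":0,"y":0,"z":-1.5,"yaw":0},
    {"x":5,"y":0,"z":-3,"yaw":0},
    {"x":8,"y":0,"z":-3,"yaw":0},
    {"x":12,"y":0,"z":-3,"yaw":0},
    {"x":12,"y":0,"z":-3,"yaw":0},
  ],
)

```text
time: 4.47
tool_pos: [544.8, 139.3, 77.2]
tool_rot: [-0.0, 0.743, 0.669, 0.003]
contact_force: [-0.2, -0.1, 0.2]
opening: 34.0
```

```bash
python3 -c "
from h import *
plan(533,42,52,-6.73)
im,d=grab('top','4')
cv2.imwrite('pics/crop4.png',cv2.resize(im[130:280,230:410],None,fx=4,fy=4))"
```

```text
at [544.8 139.3  77.2] yang -5.96 F [-0.2 -0.1  0.2] op 34.0 t 4.47 {'xyz_cm': array([-9.81, -0.17,  2.47]), 'yaw': np.float64(0.013)}
```

View pics/crop4.png

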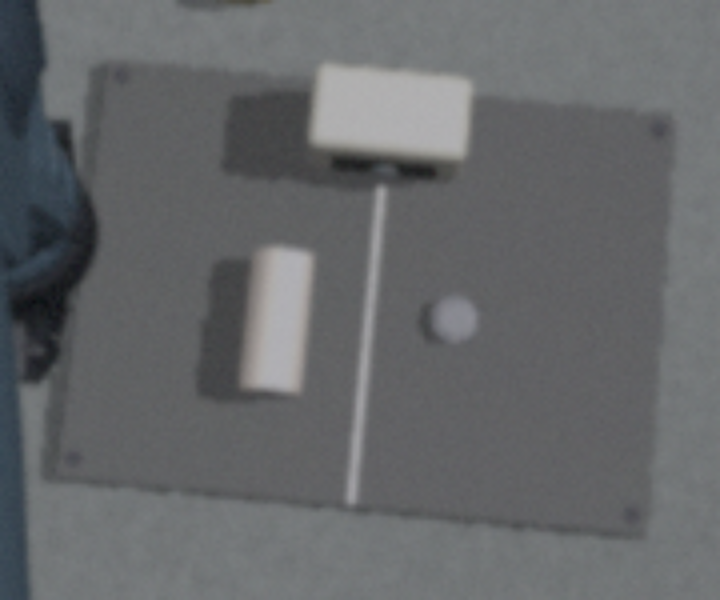

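The blank has rolled cleanly right to (300,210) in the full image and is still parallel to the line. I'll measure it.

```bash
cat >> h.py <<'E'
def rel(tag,uc,v0=197,v1=224,lt=95,rt=126):
    p,v=fitline(line_top(cv2.imread('pics/top_0.png')));n=np.array([-v[1],v[0]])
    im=cv2.imread(f'pics/top_{tag}.png')
    B,w=blank_top(im,uc,v0,v1,lt,rt); bp,bv=fitline(B)
    print(tag,'blank',bp.round(1),'off',((bp-p)@n).round(2),'ang',np.degrees(np.arctan2(bv[1],bv[0])-np.arctan2(v[1],v[0])).round(2),'w',w.round(1))
E
python3 -c "
from h import *
rel('0',293); rel('4',299)"
```

```text
0 blank [523.6  37.3] off 66.42 ang 0.22 w 35.0
4 blank [530.3  22.3] off 52.27 ang 0.18 w 36.4
```

```bash
python3 -c "
from h import *
plan(531,30,52,-6.73)"
```

```text
at [544.1 136.3  76.7] yang -6.04 F [-0.8 -0.5 -0.1] op 34.3 t 4.52 {'xyz_cm': array([-10.72,  -0.19,   2.45]), 'yaw': np.float64(0.012)}
```

>>> servo_tool(
  steps=[
    {"x":-4,"y":-0.1,"z":0,"yaw":0.01},
    {"x":-8,"y":-0.1,"z":0.3,"yaw":0.01},
    {"x":-10.3,"y":-0.1,"z":1.2,"yaw":0.01},
    {"x":-10.3,"y":-0.1,"z":2.0,"yaw":0.01},
    {"x":-10.3,"y":-0.1,"z":2.3,"yaw":0.01},
    {"x":-10.3,"y":-0.1,"z":2.3,"yaw":0.01},
    {"x":-10.3,"y":-0.1,"z":2.3,"yaw":0.01},
  ],
)

```text
time: 5.1
tool_pos: [530.8, 31.2, 52.7]
tool_rot: [-0.0, 0.748, 0.663, -0.0]
contact_force: [0.2, -0.3, 0.3]
opening: 34.3
```

>>> servo_tool(
  steps=[
    {"x":-0.1,"y":0,"z":0.3,"yaw":0},
    {"x":-0.1,"y":0,"z":0.5,"yaw":0},
    {"x":-0.1,"y":0,"z":0.6,"yaw":0},
    {"x":-0.1,"y":0,"z":0.65,"yaw":0},
    {"x":-0.1,"y":0,"z":0.65,"yaw":0},
  ],
)

```text
time: 5.52
tool_pos: [531.1, 30.2, 47.0]
tool_rot: [0.0, 0.748, 0.663, 0.0]
contact_force: [-1.2, 0.7, 4.8]
opening: 34.3
```

>>> servo_tool(
  steps=[
    {"x":-0.25,"y":0,"z":0.04,"yaw":0},
    {"x":-0.55,"y":0,"z":0.04,"yaw":0},
    {"x":-0.9,"y":0,"z":0.04,"yaw":0},
    {"x":-1.25,"y":0,"z":0.04,"yaw":0},
    {"x":-1.6,"y":0,"z":0.04,"yaw":0},
    {"x":-1.95,"y":0,"z":0.04,"yaw":0},
    {"x":-2.3,"y":0,"z":0.04,"yaw":0},
    {"x":-2.65,"y":0,"z":0.04,"yaw":0},
    {"x":-3.0,"y":0,"z":0.04,"yaw":0},
    {"x":-3.0,"y":0,"z":0.04,"yaw":0},
  ],
)

```text
time: 6.35
tool_pos: [527.8, -0.3, 47.0]
tool_rot: [0.001, 0.749, 0.663, 0.0]
contact_force: [-1.7, -0.8, 8.6]
opening: 34.2
```

>>> servo_tool(
  steps=[
    {"x":0,"y":0,"z":0,"yaw":0},
    {"x":0,"y":0,"z":-0.5,"yaw":0},
    {"x":0,"y":0,"z":-1.0,"yaw":0},
    {"x":0.7,"y":0,"z":-1.0,"yaw":0},
    {"x":1.5,"y":0,"z":-0.9,"yaw":0},
    {"x":1.5,"y":0,"z":-0.5,"yaw":0},
    {"x":1.5,"y":0,"z":-0.5,"yaw":0},
    {"x":1.5,"y":0,"z":-0.5,"yaw":0},
  ],
)

```text
time: 7.02
tool_pos: [528.3, 15.1, 50.1]
tool_rot: [-0.001, 0.748, 0.663, -0.001]
contact_force: [-0.5, 0.8, 0.3]
opening: 34.4
```

>>> servo_tool(
  steps=[
    {"x":0,"y":0,"z":0.2,"yaw":0},
    {"x":0,"y":0,"z":0.35,"yaw":0},
    {"x":0,"y":0,"z":0.4,"yaw":0},
    {"x":0,"y":0,"z":0.4,"yaw":0},
  ],
)

```text
time: 7.35
tool_pos: [529.0, 14.7, 47.1]
tool_rot: [-0.0, 0.749, 0.663, 0.0]
contact_force: [-2.1, 0.6, 2.9]
opening: 34.5
```

>>> servo_tool(
  steps=[
    {"x":-0.25,"y":0,"z":0.08,"yaw":0},
    {"x":-0.55,"y":0,"z":0.08,"yaw":0},
    {"x":-0.9,"y":0,"z":0.08,"yaw":0},
    {"x":-1.25,"y":0,"z":0.08,"yaw":0},
    {"x":-1.6,"y":0,"z":0.08,"yaw":0},
    {"x":-1.95,"y":0,"z":0.08,"yaw":0},
    {"x":-2.3,"y":0,"z":0.08,"yaw":0},
    {"x":-2.65,"y":0,"z":0.08,"yaw":0},
    {"x":-3.0,"y":0,"z":0.08,"yaw":0},
    {"x":-3.0,"y":0,"z":0.08,"yaw":0},
  ],
)

```text
time: 8.18
tool_pos: [525.7, -15.8, 47.0]
tool_rot: [0.001, 0.749, 0.663, 0.0]
contact_force: [-2.8, 0.4, 8.8]
opening: 33.8
```

>>> servo_tool(
  steps=[
    {"x":0,"y":0,"z":0,"yaw":0},
    {"x":0,"y":0,"z":-0.6,"yaw":0},
    {"x":0,"y":0,"z":-1.5,"yaw":0},
    {"x":4,"y":0,"z":-3,"yaw":0},
    {"x":8,"y":0,"z":-3,"yaw":0},
    {"x":12,"y":0,"z":-3,"yaw":0},
    {"x":12,"y":0,"z":-3,"yaw":0},
    {"x":12,"y":0,"z":-3,"yaw":0},
  ],
)

```text
time: 8.85
tool_pos: [540.2, 105.9, 76.6]
tool_rot: [0.0, 0.747, 0.665, 0.0]
contact_force: [0.6, -0.9, 0.1]
opening: 34.4
```

```bash
python3 -c "
from h import *
im,d=grab('top','5')
cv2.imwrite('pics/crop5.png',cv2.resize(im[130:280,230:410],None,fx=4,fy=4))
print(im.max(2)[210,295:335])
rel('5',313)"
```

```text
[ 77  71  67  66  72  67  70  70  72  89 115 128 145 157 166 172 173 178
 179 177 179 178 173 174 161 141 154 158 129 104  96  97  96 101  97  98
  98  98  95  83]
5 blank [534.8 -12.4] off 18.39 ang -0.06 w 42.8
```

View pics/crop5.png

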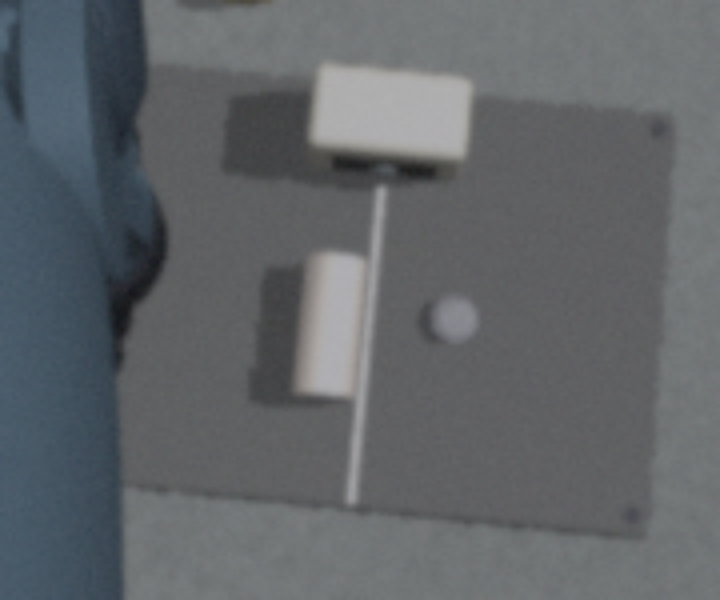

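The blank now abuts the line. Correcting for the line merging into its right edge, about 22 mm remain.

>>> servo_tool(
  steps=[
    {"x":-4,"y":0,"z":0,"yaw":0},
    {"x":-8,"y":0,"z":0.3,"yaw":0},
    {"x":-10.5,"y":0,"z":1.2,"yaw":0},
    {"x":-10.5,"y":0,"z":2.0,"yaw":0},
    {"x":-10.5,"y":0,"z":2.3,"yaw":0},
    {"x":-10.5,"y":0,"z":2.3,"yaw":0},
    {"x":-10.5,"y":0,"z":2.3,"yaw":0},
  ],
)

```text
time: 9.48
tool_pos: [526.8, 0.1, 52.9]
tool_rot: [-0.0, 0.749, 0.663, -0.0]
contact_force: [0.4, 0.2, 0.5]
opening: 34.1
```

>>> servo_tool(
  steps=[
    {"x":-0.1,"y":0,"z":0.3,"yaw":0},
    {"x":-0.1,"y":0,"z":0.5,"yaw":0},
    {"x":-0.1,"y":0,"z":0.6,"yaw":0},
    {"x":-0.1,"y":0,"z":0.67,"yaw":0},
    {"x":-0.1,"y":0,"z":0.67,"yaw":0},
  ],
)

```text
time: 9.9
tool_pos: [527.3, -0.6, 47.0]
tool_rot: [0.0, 0.748, 0.663, 0.0]
contact_force: [-0.5, 0.4, 5.6]
opening: 34.2
```

>>> servo_tool(
  steps=[
    {"x":-0.25,"y":0,"z":0.04,"yaw":0},
    {"x":-0.55,"y":0,"z":0.04,"yaw":0},
    {"x":-0.9,"y":0,"z":0.04,"yaw":0},
    {"x":-1.25,"y":0,"z":0.04,"yaw":0},
    {"x":-1.6,"y":0,"z":0.04,"yaw":0},
    {"x":-1.95,"y":0,"z":0.04,"yaw":0},
    {"x":-2.3,"y":0,"z":0.04,"yaw":0},
    {"x":-2.65,"y":0,"z":0.04,"yaw":0},
    {"x":-3.0,"y":0,"z":0.04,"yaw":0},
    {"x":-3.0,"y":0,"z":0.04,"yaw":0},
  ],
)

```text
time: 10.73
tool_pos: [524.0, -31.1, 47.0]
tool_rot: [0.001, 0.749, 0.663, 0.0]
contact_force: [-1.9, 0.1, 6.8]
opening: 34.4
```

>>> servo_tool(
  steps=[
    {"x":0,"y":0,"z":0,"yaw":0},
    {"x":0,"y":0,"z":-0.6,"yaw":0},
    {"x":0,"y":0,"z":-1.5,"yaw":0},
    {"x":4,"y":0,"z":-3,"yaw":0},
    {"x":8,"y":0,"z":-3,"yaw":0},
    {"x":12,"y":0,"z":-3,"yaw":0},
    {"x":12,"y":0,"z":-3,"yaw":0},
    {"x":12,"y":0,"z":-3,"yaw":0},
  ],
)

```text
time: 11.4
tool_pos: [538.3, 90.3, 76.6]
tool_rot: [0.0, 0.747, 0.665, 0.0]
contact_force: [-0.0, -0.7, 0.9]
opening: 34.2
```

```bash
python3 -c "
from h import *
im,d=grab('top','6')
cv2.imwrite('pics/crop6.png',cv2.resize(im[130:280,230:410],None,fx=4,fy=4))
print(im.max(2)[210,295:345])
rel('6',319)"
```

```text
[ 99  96 100  98  97  93  82  74  71  71  71  70  70  70  73  77  94 118
 134 146 160 167 173 175 178 176 178 177 178 174 169 156 124 101  99  97
  99  99  93  83  74  72  83 109 123 139 141 143 141 145]
6 blank [529.7 -23.9] off 6.34 ang 0.16 w 36.2
```

View pics/crop6.png

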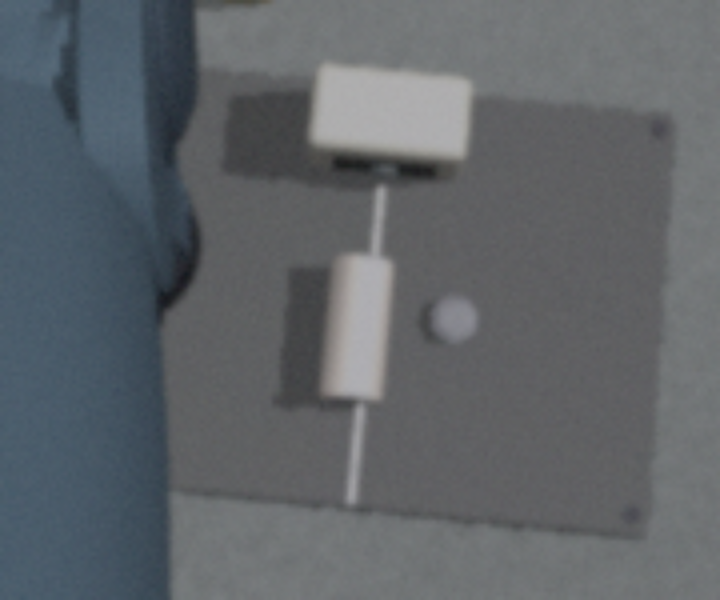

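About 6.5 mm remain, so the next fingertip stroke is 13 mm.

>>> servo_tool(
  steps=[
    {"x":-4,"y":0,"z":0,"yaw":0},
    {"x":-8,"y":0,"z":0.3,"yaw":0},
    {"x":-10.9,"y":0,"z":1.2,"yaw":0},
    {"x":-10.9,"y":0,"z":2.0,"yaw":0},
    {"x":-10.9,"y":0,"z":2.3,"yaw":0},
    {"x":-10.9,"y":0,"z":2.3,"yaw":0},
    {"x":-10.9,"y":0,"z":2.3,"yaw":0},
  ],
)

```text
time: 12.03
tool_pos: [524.4, -19.7, 52.9]
tool_rot: [-0.0, 0.749, 0.663, -0.0]
contact_force: [0.5, -0.2, 0.1]
opening: 34.4
```

>>> servo_tool(
  steps=[
    {"x":0,"y":0,"z":0.3,"yaw":0},
    {"x":0,"y":0,"z":0.5,"yaw":0},
    {"x":0,"y":0,"z":0.6,"yaw":0},
    {"x":0,"y":0,"z":0.67,"yaw":0},
    {"x":0,"y":0,"z":0.67,"yaw":0},
  ],
)

```text
time: 12.45
tool_pos: [525.0, -19.5, 47.1]
tool_rot: [0.0, 0.748, 0.663, 0.0]
contact_force: [-1.4, 0.5, 5.0]
opening: 34.0
```

>>> servo_tool(
  steps=[
    {"x":-0.2,"y":0,"z":0.04,"yaw":0},
    {"x":-0.45,"y":0,"z":0.04,"yaw":0},
    {"x":-0.7,"y":0,"z":0.04,"yaw":0},
    {"x":-0.95,"y":0,"z":0.04,"yaw":0},
    {"x":-1.15,"y":0,"z":0.04,"yaw":0},
    {"x":-1.3,"y":0,"z":0.04,"yaw":0},
    {"x":-1.3,"y":0,"z":0.04,"yaw":0},
    {"x":-1.3,"y":0,"z":0.04,"yaw":0},
  ],
)

```text
time: 13.12
tool_pos: [523.6, -32.7, 47.0]
tool_rot: [0.001, 0.748, 0.663, 0.0]
contact_force: [-2.9, 0.0, 7.8]
opening: 34.2
```

>>> servo_tool(
  steps=[
    {"x":0,"y":0,"z":0,"yaw":0},
    {"x":0,"y":0,"z":-0.6,"yaw":0},
    {"x":0,"y":0,"z":-1.5,"yaw":0},
    {"x":4,"y":0,"z":-3,"yaw":0},
    {"x":8,"y":0,"z":-3,"yaw":0},
    {"x":12,"y":0,"z":-3,"yaw":0},
    {"x":16,"y":0,"z":-4,"yaw":0},
    {"x":16,"y":0,"z":-4,"yaw":0},
    {"x":16,"y":0,"z":-4,"yaw":0},
  ],
)

```text
time: 13.87
tool_pos: [543.4, 128.2, 87.0]
tool_rot: [0.001, 0.747, 0.665, 0.001]
contact_force: [0.2, -0.5, -0.6]
opening: 33.9
```

```bash
python3 -c "
from h import *
im,d=grab('top','7'); s,_=grab('side','7')
cv2.imwrite('pics/crop7.png',np.hstack([cv2.resize(im[130:280,270:370],None,fx=4,fy=4),cv2.resize(s[150:275,250:350],None,fx=4,fy=4.8)]))
g=im.max(2);print(g[210,300:345]); print(g[180:194,325],g[226:250,319])
rel('7',322,200,225)"
```

```text
[ 98 100  95  87  81  74  72  75  73  68  69  68  70  74  93 120 137 147
 160 171 174 176 177 181 179 178 177 174 171 155 125 103  99  96  79  74
  71  84 113 125 141 145 146 144 145]
[152 154 155 151 144 135 138 135 129 129 128 123 125 134] [173 173 161 127  98 111 137 155 161 159 159 158 162 161 162 160 157 155
 153 151 143 140 139 137]
7 blank [528.2 -30.5] off -0.34 ang 0.31 w 36.4
```

View pics/crop7.png

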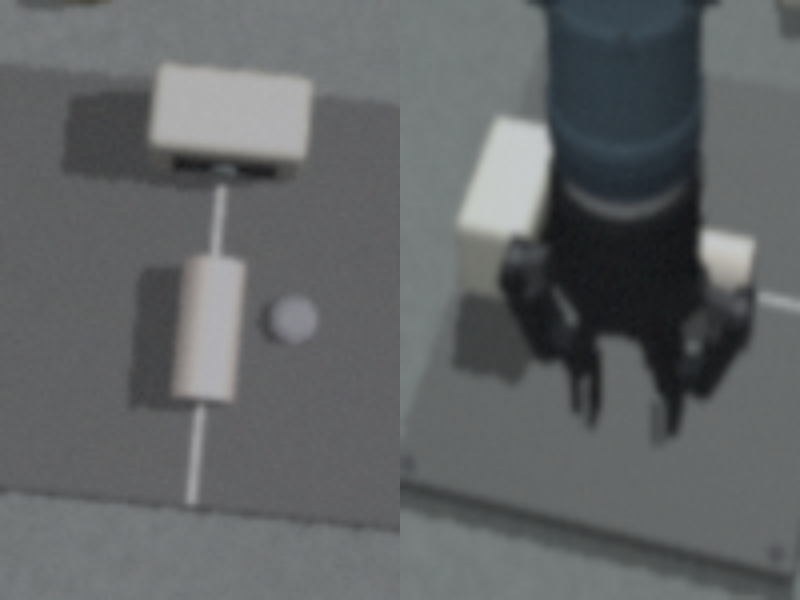

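The blank is centred: offset −0.3 mm, angle 0.3°. Next I'll go over the button with the fingers shut, and check the blank in the side view from there.

>>> servo_tool(
  steps=[
    {"x":3,"y":-1,"z":-1.5,"yaw":0},
    {"x":6.5,"y":-3,"z":-1.5,"yaw":0},
    {"x":10,"y":-5,"z":-1.5,"yaw":0},
    {"x":13.5,"y":-7,"z":-1.5,"yaw":0},
    {"x":17.0,"y":-9.4,"z":-1.5,"yaw":0},
    {"x":17.4,"y":-9.7,"z":-1.5,"yaw":0},
    {"x":17.4,"y":-9.7,"z":-1.5,"yaw":0},
    {"x":17.4,"y":-9.7,"z":-1.5,"yaw":0},
  ],
  hand=-1,
)

```text
time: 14.63
tool_pos: [467.4, 308.9, 100.7]
tool_rot: [0.0, 0.749, 0.663, -0.0]
contact_force: [0.1, -0.1, 0.3]
opening: 0.2
```

```bash
python3 -c "
from h import *
im,d=grab('top','8'); s,_=grab('side','8')
plan(467,312,58)
cv2.imwrite('pics/crop8.png',np.hstack([cv2.resize(s[150:350,230:430],None,fx=4,fy=3)]))
rel('8',322,200,225)"
```

```text
at [468.1 308.4 100.7] yang -7.1 F [0.5 0.4 0.3] op 0.0 t 14.73 {'xyz_cm': array([ 0.35, -0.15,  4.27])}
8 blank [532.1 -30.9] off -0.29 ang 0.27 w 35.2
```

View pics/crop8.png

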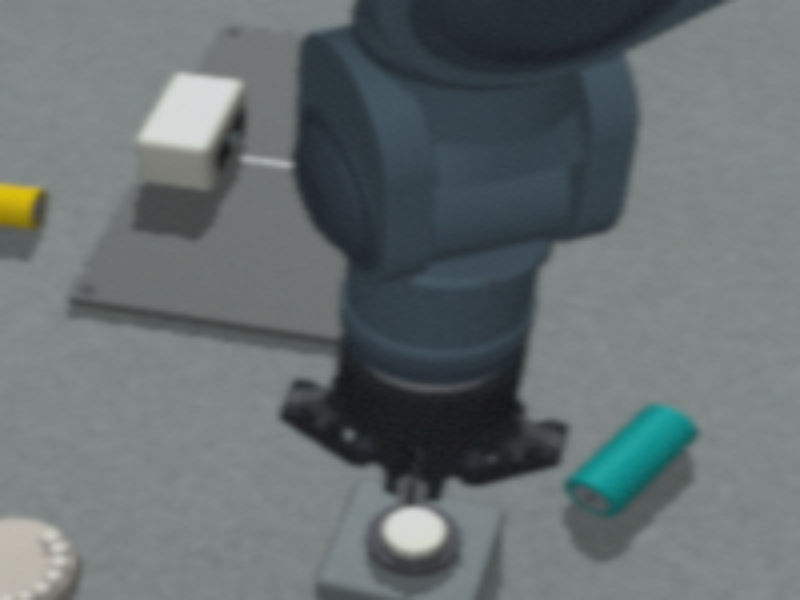

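>>> servo_tool(
  steps=[
    {"x":0.35,"y":-0.1,"z":1.5,"yaw":0},
    {"x":0.35,"y":-0.1,"z":3.0,"yaw":0},
    {"x":0.35,"y":-0.1,"z":3.8,"yaw":0},
    {"x":0.35,"y":-0.1,"z":3.8,"yaw":0},
    {"x":0.35,"y":-0.1,"z":3.8,"yaw":0},
  ],
)

```text
time: 15.15
tool_pos: [466.8, 312.7, 62.5]
tool_rot: [-0.0, 0.749, 0.662, -0.001]
contact_force: [-0.6, 0.5, -0.2]
opening: -0.1
```

>>> servo_tool(
  steps=[
    {"x":0,"y":0,"z":0.2,"yaw":0},
    {"x":0,"y":0,"z":0.4,"yaw":0},
    {"x":0,"y":0,"z":0.6,"yaw":0},
    {"x":0,"y":0,"z":0.6,"yaw":0},
  ],
)

```text
time: 15.48
tool_pos: [467.1, 314.1, 57.1]
tool_rot: [0.0, 0.749, 0.663, 0.0]
contact_force: [1.2, -0.6, 1.8]
opening: 0.1
```

>>> servo_tool(
  steps=[
    {"x":0,"y":0,"z":0.2,"yaw":0},
    {"x":0,"y":0,"z":0.35,"yaw":0},
    {"x":0,"y":0,"z":0.45,"yaw":0},
    {"x":0,"y":0,"z":0.45,"yaw":0},
  ],
)

```text
time: 15.82
tool_pos: [467.1, 314.1, 52.6]
tool_rot: [0.0, 0.749, 0.663, 0.001]
contact_force: [0.2, -0.3, 4.8]
opening: 0.1
```

>>> servo_tool(
  steps=[
    {"x":0,"y":0,"z":0.1,"yaw":0},
    {"x":0,"y":0,"z":0.2,"yaw":0},
    {"x":0,"y":0,"z":0.2,"yaw":0},
  ],
)

```text
time: 16.07
tool_pos: [467.1, 314.2, 51.0]
tool_rot: [0.0, 0.749, 0.663, 0.001]
contact_force: [-0.1, -2.2, 6.9]
opening: -0.1
```

>>> servo_tool(
  steps=[
    {"x":0,"y":0,"z":0.1,"yaw":0},
    {"x":0,"y":0,"z":0.15,"yaw":0},
    {"x":0,"y":0,"z":0.15,"yaw":0},
  ],
)

```text
time: 16.32
tool_pos: [467.3, 314.2, 50.9]
tool_rot: [0.0, 0.749, 0.663, 0.001]
contact_force: [-3.7, -3.0, 16.4]
opening: 0.1
```

The button has bottomed out: 16 N with no further travel. I'll release it and move clear.

>>> servo_tool(
  steps=[
    {"x":0,"y":0,"z":-0.4,"yaw":0},
    {"x":0,"y":0,"z":-1.0,"yaw":0},
    {"x":0,"y":0,"z":-3,"yaw":0},
    {"x":2,"y":-3,"z":-6,"yaw":0},
    {"x":5,"y":-6,"z":-9,"yaw":0},
    {"x":8,"y":-9,"z":-12,"yaw":0},
    {"x":11,"y":-12,"z":-14,"yaw":0},
    {"x":14,"y":-15,"z":-15,"yaw":0},
    {"x":14,"y":-15,"z":-15,"yaw":0},
    {"x":14,"y":-15,"z":-15,"yaw":0},
  ],
)

```text
time: 17.15
tool_pos: [331.4, 475.8, 201.1]
tool_rot: [-0.002, 0.746, 0.666, 0.002]
contact_force: [0.4, -0.4, -0.2]
opening: 0.1
```

```bash
python3 -c "
from h import *
im,d=grab('top','9'); s,_=grab('side','9')
plan(467,312,58)
cv2.imwrite('pics/crop9.png',np.hstack([cv2.resize(s,(400,250)),cv2.resize(im,(400,250))]))
cv2.imwrite('pics/crop9s.png',cv2.resize(s[150:350,230:430],None,fx=4,fy=3))
rel('9',322,200,225)"
```

```text
at [333.6 471.7 198.6] yang -6.78 F [ 0.  -0.2 -0. ] op -0.2 t 17.25 {'xyz_cm': array([-14.28,  15.13,  14.07])}
9 blank [517.2 -29.2] off -0.38 ang 0.27 w 34.9
```

View pics/crop9.png

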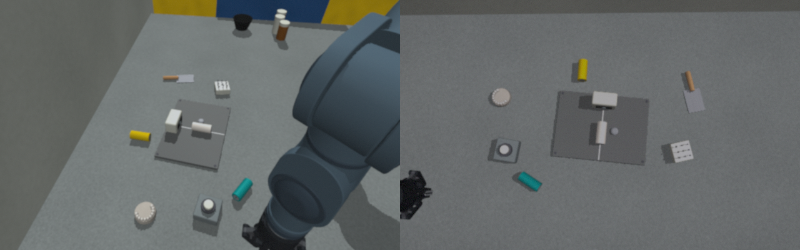

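View pics/crop9s.png

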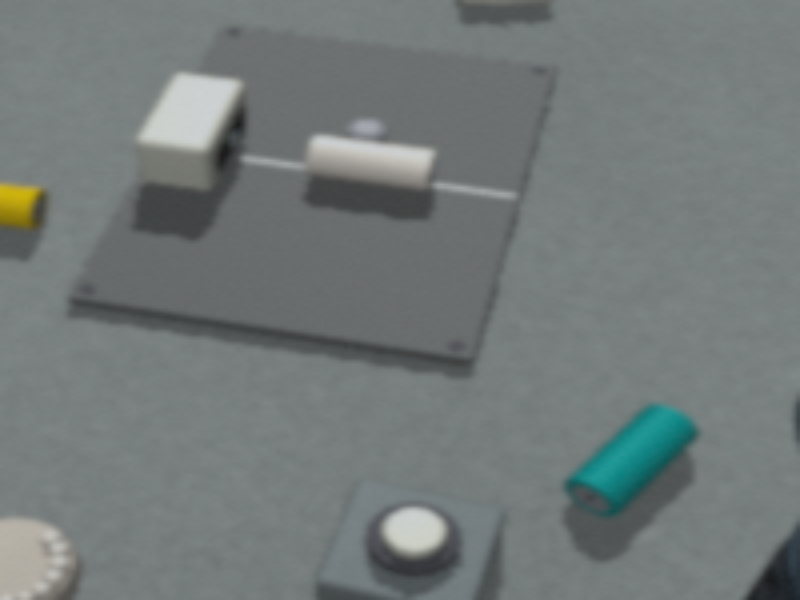

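The blank lies on the line in both views. The button is back up, everything else looks where it was, and the arm is clear, so I'm handing in.

```bash
python3 -c "
from h import *
ctrl.job_done()"
```

```text
the job is handed in; nothing more can be done
```

The blank is on the line and the button has been pressed. I handed the job in at about 17.3 s, well inside the 54 s limit.

- **Rolling:** I rolled the off-white blank about 66 mm onto the line. It took five strokes across its top with the half-open fingertips, pressing with about 5–11 N.
- **Button:** I then pressed it with the shut fingers until it stopped. It went down about 6 mm and reached 16 N with no further travel. I let it come back up and moved the arm clear.

**Last checks:**
- **Top view:** the blank is about 0.4 mm off the line's centre and 0.3° off its direction. It read the same before and after the button press, to within 0.1 mm.
- **Side view:** by eye, the line runs under the middle of the blank and the button is back up. I did not measure the offset in this view.
- **Other objects:** the disc, bur block, tooth model, spatula and both look-alikes appear unmoved; I checked these by eye only.

One move call was refused as invalid input because its rows left out yaw. The arm did not move, and I resent it with yaw included. In one mid-roll measurement the line merged with the blank's edge, so I corrected that reading by hand; later readings agreed with the correction.

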